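Set, unlock and hold down a plate sealer

TASK

Seal the plate that is in the benchtop plate sealer: first slide the black time slider on its front deck until its white line is level with the small blue marker (leave the marker where it is), next flip the yellow safety catch all the way over, away from the lever, and then pull the red lever bar towards the front of the machine as far as it goes. The lever springs back if released, so finish while still holding it fully pulled with the gripper, with slider and catch left as you set them and the other things on the bench not pushed about.

Things in the scene. Friction and masses are not known exactly. Their poses are not given: they have to be found in the camera images.
- sealer: the plate sealer: a fixed machine, base 270 (x) x 250 (y) x 40 mm high in cream; on it a cream and blue housing from x = -32 to +132 mm, 120 mm high, with a plate in its front slot. Origin: centre of the underside, on the bench; x points to the back of the machine (its front, with the slider, is at -x, towards the robot), y to its left seen from the robot, z up. It does not move when pushed.
- fader (a joint): travel of the black slider in m along the sealer's +y, 0 to 0.12, stays where it is left (about 1.5 N of friction). It runs on a track whose top is 54 mm above the bench, 85 mm in front of the sealer's origin
- fader_grip (a point): centre of the black slider grip, a block 26 (x) x 18 (y) x 50 mm high with a white line across its top; this point is 79.5 mm above the bench, 25 mm below its top. Axes as the sealer's
- mark (a point): centre of the blue marker, 22 (x) x 8 (y) x 8 mm high, lying on the front edge of the base 36 mm in front of the slider's line, 44.5 mm above the bench. The slider is set when fader_grip and mark have the same y in the sealer's frame. It must not be moved
- catch (a joint): angle of the yellow safety catch in rad about an axis along the sealer's x: near 0 = closed, a yellow finger lies across the front of the lever and physically blocks it; 1.6 = flipped fully over to the sealer's +y side. It stays where it is left (about 0.06 N m)
- catch_tab (a point): the yellow tab by which the catch is flipped: a flat bar 12 mm thick (along x), 24 mm wide and 65 mm long from its pivot; this point is on its middle line 50 mm from the pivot axis, 15 mm short of its end. At 0 the tab points up and leans 0.6 rad towards the lever (-y); it swings over through upright to lean 1.0 rad outwards (+y), moving with the yellow finger
- catch_hinge (a point): point on the catch's pivot axis (along the sealer's x), in the plane of the tab, 155 mm above the bench; fixed to the sealer
- lever (a joint): angle of the lever in rad about an axis along the sealer's y: 0 = rest, leaning 0.25 rad backwards (+x); 1.0 = end stop, pulled to the front and leaning 0.75 rad forwards (-x). A spring pulls it back to 0 (about 2 N at the bar at the start, 7 N at the end stop)
- lever_bar (a point): centre of the red cross bar of the lever, a round bar 18 mm thick and 88 mm long along the sealer's y, carried at both ends by a steel fork whose opening below the bar is 64 mm wide (along y) and 38 mm deep, so that fingers can reach down either side of the bar in the middle; about 236 mm above the bench at rest and 204 mm at the end stop. It moves on an arc of 135 mm radius about lever_hinge
- lever_hinge (a point): point on the lever's hinge axis (along the sealer's y), in the middle of the lever, 105 mm above the bench; fixed to the sealer
- plates: bystander: stack of two white plates 85 x 127 x 28 mm, right (-y) of the sealer; origin at the centre of its underside
- tube_rack: bystander: orange tube rack 90 x 110 x 42 mm, left (+y) of the sealer; origin at the centre of its underside
- tip_box: bystander: blue box with a clear lid 85 x 120 x 60 mm; origin at the centre of its underside
- reagent: bystander: amber bottle, 60 mm across and 120 mm high; origin at the centre of its underside
- beaker: bystander: glass beaker, 70 mm across and 90 mm high; origin at the centre of its underside
- tape: bystander: green tape ring, 90 mm across and 22 mm high; origin at the centre of its underside

How it is judged (in metres and radians):
On the way, in this order (a step that is already met when the one before it is completed fails the run):
1. the slider stands level with the blue marker, the catch still closed (y of fader_grip in the frame of mark between -0.005 and 0.005 m and value of joint catch below 0.5 rad), for 0.3 s.
2. the catch is flipped over, the lever still at rest (value of joint catch above 1.2 rad and value of joint lever below 0.2 rad), for 0.2 s.
3. the lever is pulled to its end and held by the fingers (value of joint lever above 0.88 rad and contact force between the fingers and lever above 1.5 N), for 0.3 s.
At the end, for the whole second after the job is handed in: the gripper's fingers are pressing on the lever with more than 1.5 N and keep it past 0.88 rad of its 1.0 rad, the catch is past 1.2 rad of its 1.6 rad, and the slider is within 5 mm of the marker along the track (all of step 3 and y of fader_grip in the frame of mark between -0.005 and 0.005 m and value of joint catch above 1.2 rad); the arm keeps its last pose, push and grip.
It fails at once if the blue marker is moved by more than 4 mm (distance of mark from where it was at the start of the episode above 0.004 m).
It fails at once if a bystander is pushed more than 30 mm (distance of any of plates, tube_rack, tip_box, reagent, beaker, tape from where it was at the start of the episode above 0.03 m).
It also fails if it takes over 61 s, if anything falls off the work surface, if the arm or the gripper's body presses on something with over 40 N, if the wrist force passes 120 N, or if a joint passes its speed limit or range.

ROBOT

A 6-joint arm with a two-finger parallel gripper is mounted at the origin on the work surface. World frame = base frame: x ahead of the robot, y to its left, z up, the work surface at z = 0. Lengths are in mm, angles in degrees, forces in N, time in s.
With the tool pointing down it reaches from about 350 to 850 mm from the base axis. Payload 8.1 kg.
Tool frame: the origin (TCP) lies midway between the tips of the shut fingers; the grasp point (between the pads) lies 19 mm behind it (hold_point_z is the distance from the TCP to the grasp point, in mm); z points along the fingers, y is the direction in which the jaws open and shut (so a half turn about z gives the same grasp; the last joint's range is limited). The gripper opens to 85 mm and grips with 20 to 120 N. Pads are 22 mm wide; open, the fingers measure 114 mm over their backs; the gripper's body (76 mm by 85 mm) begins 54 mm behind the grasp point. The pads swing forward as they close: fully open they stand 13 mm farther back than shut.
Start: joints at [71.54, 7.471, 85.268, -0, 87.261, -4.893], TCP at [140.733, 583.266, 231.292] pointing down, gripper open.
Joint ranges: [-169.43, 169.43], [-51.17, 129.36], [1.28, 143.12], [-76.62, 256.62], [0, 156.53], [-152.29, 152.29]. Speed limits (degrees/s): [136.94, 136.94, 159.86, 180, 180, 180].

INTERFACE

Orientations are given as [roll, pitch, yaw] about the fixed x, y, z axes, in that order (R = Rz(yaw) Ry(pitch) Rx(roll)).
In Python, from bench import sense, snapshot, camera_params, hand_in, hold_point_z gives the robot as it stands.
- The arm moves only by the tool servo_tool, never from a script. Its argument "motion" is a list of rows, each a list of 7 numbers: the finger opening in mm, from 0 to 85.4, then the shift along the tool's x, y, z in mm, then the turn, a rotation vector about the tool's x, y, z in rad. A call has 1 to 10 rows; each row shifts and turns the pose as measured when the row begins, along the tool's axes as they then stand; what a row does not reach is not made up. A row lasts 1/10 s, in which the tool goes at most 50 mm and 8.59 degrees, less where a joint would pass 70% of its speed; a pose out of reach is approached as far as the arm can. A call with a gripper value outside its range is refused whole. The fingers move at their own pace and stop on an object; "force" is the grip in N (left out, the last holds). Time passes only in rows, so rows that do not move let the fingers close. It gives the time, the measured TCP pose, the force and the opening at its end, in the units of the state.
- sense(): the state, without advancing time (a new reading comes with each control period).
- snapshot(name): name is "side" or "top"; returns the picture (420x560x3 uint8, blue, green, red); there is no depth.
- camera_params(name): a dict with "fx", "fy", "cx", "cy" (pixels), "D" ([k1, k2, p1, p2, k3] as OpenCV has them; the pictures are not rectified), "R" (3x3) and "t" (3): a world point X has camera coordinates R X + t. Camera axes: x right, y down, z forward; pixel columns grow to the right and rows downward; lengths in mm; the calibration is good to about 2 mm. A picture is of the moment at which its call begins. camera_params takes no time and is no camera call.
- hand_in(): hands the job in, once; it reports no verdict.
The state is a dict: "time": time; "joint_pos": joint angles; "qd": joint speeds; "joint_efforts": joint torques, N m; "tool_pos": TCP position; "tcp_rot": TCP orientation; "ft_force": force on the tool from outside, world axes, zero at the start; "wrist_torque": the same for the moment, N m; "finger_gap": finger opening in mm.
Only numpy, scipy, OpenCV 4.12 (cv2) and the standard library are available. Lean on these libraries where they do the work, as an engineer would, in place of code of your own. Each camera call takes 0.05 s, during which the arm holds its last target. There are 200 camera calls.

## Working session

There is one attempt and no reset: what is moved stays moved. The work goes in short steps, Python scripts to look and compute and a tool call to move; the robot and the scene stay as the last step left them, time stands still between calls to the robot, and variables do not carry over. Pictures are saved under pics/ and viewed, about 8 in all and at most 12, crops included, and the job is handed in when it is done.

Besides the shell and the picture viewer there is one more tool, called after "Emit:" as name(argument=value, ...) on one line, values as JSON. servo_tool: Moves the arm, as the interface text tells. Its arguments: {"type":"object","properties":{"motion":{"type":"array"},"force":{"type":"number"}},"required":["motion"]}

```bash
mkdir -p pics
python3 - <<'E'
from bench import *
import cv2,numpy as np
for n in("side","top"):
    cv2.imwrite(f"pics/{n}0.png",snapshot(n)); p=camera_params(n); print(n,{k:np.round(v,3).tolist() for k,v in p.items()}, (-np.array(p["R"]).T@np.array(p["t"])).round())
print(sense(),hold_point_z)
E
```

```text
side {'fx': 407.152, 'fy': 407.152, 'cx': 272.908, 'cy': 202.871, 'D': [-0.121, 0.0, 0.0, 0.0, 0.0], 'R': [[0.943, -0.333, 0.018], [-0.249, -0.738, -0.628], [0.222, 0.588, -0.778]], 't': [-462.49, 213.663, 1182.798]} [ 227. -691. 1063.]
top {'fx': 504.989, 'fy': 504.989, 'cx': 271.738, 'cy': 214.845, 'D': [-0.159, 0.0, 0.0, 0.0, 0.0], 'R': [[-0.015, -1.0, -0.003], [-0.998, 0.015, -0.057], [0.057, 0.002, -0.998]], 't': [2.593, 469.038, 1624.749]} [ 376.   -7. 1649.]
{'time': 0.1, 'joint_pos': array([ 7.15411629e+01,  7.50849499e+00,  8.53217709e+01, -6.49399245e-04,
        8.72630249e+01, -4.89343387e+00]), 'qd': array([-0.02735841, -0.09324943, -0.11788182, -0.10953886,  0.03433657,
        0.08896333]), 'joint_efforts': array([ 1.30452918e-03, -5.70952463e+01, -5.01942050e+01, -1.43198117e-04,
        7.87998433e-03,  2.48701667e-05]), 'tool_pos': array([140.56375569, 582.79927544, 230.38533765]), 'tcp_rot': array([-1.79906994e+02, -7.31171447e-03,  1.66434622e+02]), 'ft_force': array([ 0.63762473, -0.23347979, -0.46250711]), 'wrist_torque': array([-0.00530262,  0.07594683, -0.00879799]), 'finger_gap': 85.4208338180703} 18.700000000000003
```

View pics/side0.png

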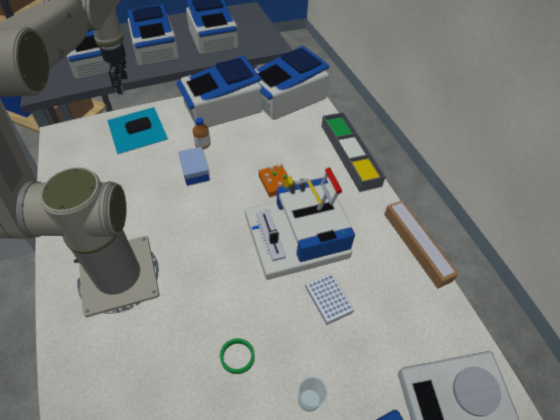

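View pics/top0.png

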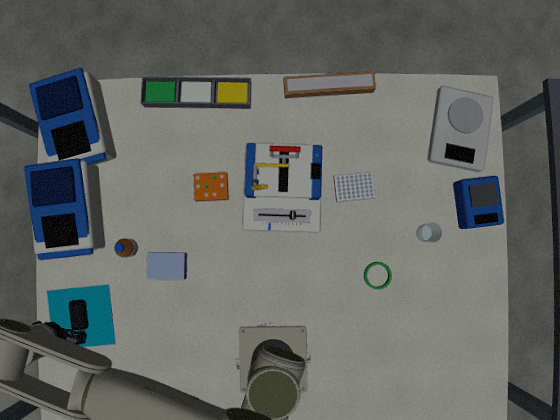

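The top view shows the sealer at about (283,187), nearly square to the world axes. The slider is at (292,215), the blue marker at (269,226), the catch at (258,175) and the lever bar at (285,150). Next I'll measure in enlarged crops.

```bash
cat > h.py <<'E'
import cv2,numpy as np
from bench import *
def ray(n,uv):
    p=camera_params(n);K=np.array([[p["fx"],0,p["cx"]],[0,p["fy"],p["cy"]],[0,0,1]])
    q=cv2.undistortPoints(np.array([[uv]],float),K,np.array(p["D"]))[0,0]
    R=np.array(p["R"]);t=np.array(p["t"]);return -R.T@t,R.T@np.array([q[0],q[1],1])
def onz(n,uv,z):
    c,d=ray(n,uv);return c+d*(z-c[2])/d[2]
def tri(a,b):
    (c1,d1),(c2,d2)=ray("side",a),ray("top",b)
    s=np.linalg.lstsq(np.c_[d1,-d2],c2-c1,rcond=None)[0];x,y=c1+s[0]*d1,c2+s[1]*d2
    return (x+y)/2,np.linalg.norm(x-y)
def proj(n,X):
    p=camera_params(n);K=np.array([[p["fx"],0,p["cx"]],[0,p["fy"],p["cy"]],[0,0,1]])
    return cv2.projectPoints(np.array([X],float),cv2.Rodrigues(np.array(p["R"]))[0],np.array(p["t"]),K,np.array(p["D"]))[0][0,0]
def blobs(img,roi,lo,hi,amin=4):
    u0,v0,u1,v1=roi;h=cv2.cvtColor(img[v0:v1,u0:u1],cv2.COLOR_BGR2HSV);m=cv2.inRange(h,lo,hi)
    n,l,s,c=cv2.connectedComponentsWithStats(m)
    return [(int(s[i,4]),(c[i]+[u0,v0]).round(1).tolist(),(s[i,:4]+[u0,v0,0,0]).tolist()) for i in range(1,n) if s[i,4]>=amin]
E
python3 - <<'E'
from h import *
t=cv2.imread("pics/top0.png");s=cv2.imread("pics/side0.png")
for n,i,r in(("top",t,(235,135,330,240)),("side",s,(240,155,360,280))):
    for c,lo,hi in(("red",(0,140,80),(6,255,255)),("red2",(174,140,80),(180,255,255)),("yel",(20,120,90),(35,255,255)),("blue",(100,130,60),(125,255,255)),("black",(0,0,0),(180,255,40))):
        print(n,c,blobs(i,r,lo,hi))
a=cv2.resize(t[135:240,235:330],None,fx=5.5,fy=5.5,interpolation=cv2.INTER_CUBIC)[:600]
cv2.imwrite("pics/c1.png",a)
cv2.imwrite("pics/c2.png",cv2.resize(s[160:280,240:360],None,fx=5,fy=5,interpolation=cv2.INTER_CUBIC))
E
```

```text
top red [(128, [284.4, 148.5], [270, 146, 30, 6])]
top red2 [(5, [271.4, 147.2], [270, 146, 4, 4]), (4, [281.5, 148.5], [280, 148, 4, 2]), (4, [296.0, 150.2], [295, 149, 3, 3])]
top yel [(81, [274.0, 164.8], [256, 163, 33, 4]), (60, [259.8, 186.7], [252, 185, 16, 5])]
top blue [(416, [249.4, 169.1], [245, 143, 11, 55]), (352, [316.6, 172.8], [310, 145, 12, 55]), (11, [269.0, 226.0], [268, 223, 3, 7])]
top black [(18, [283.7, 152.8], [280, 152, 9, 3]), (8, [280.5, 160.5], [280, 159, 2, 4]), (11, [286.9, 160.4], [286, 159, 3, 4]), (131, [315.4, 170.9], [311, 163, 10, 16]), (216, [283.0, 179.2], [279, 167, 9, 25]), (6, [256.8, 182.0], [256, 180, 2, 5]), (49, [279.1, 214.8], [259, 211, 33, 8]), (23, [296.9, 215.2], [294, 212, 11, 7])]
side red [(138, [333.0, 180.0], [326, 168, 15, 25])]
side red2 []
side yel [(64, [356.8, 165.3], [352, 160, 8, 15]), (5, [273.2, 171.6], [272, 171, 4, 3]), (76, [287.4, 180.8], [283, 174, 10, 14]), (66, [314.4, 191.9], [308, 180, 14, 24])]
side blue [(46, [316.5, 181.7], [312, 179, 10, 7]), (5, [325.6, 181.2], [325, 180, 2, 3]), (11, [306.2, 184.9], [305, 183, 4, 4]), (20, [296.8, 186.9], [295, 185, 5, 5]), (57, [281.8, 190.1], [277, 187, 13, 9]), (27, [278.8, 203.4], [277, 198, 5, 11]), (15, [255.1, 226.9], [252, 226, 7, 3]), (1024, [324.5, 244.9], [297, 228, 57, 33])]
side black [(202, [311.5, 210.0], [294, 203, 39, 14]), (112, [326.6, 235.7], [318, 231, 18, 10]), (62, [273.3, 237.9], [270, 233, 8, 11])]
```

View pics/c1.png

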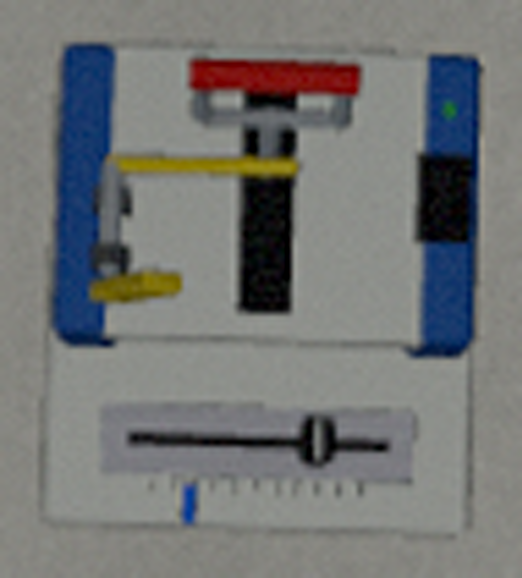

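View pics/c2.png

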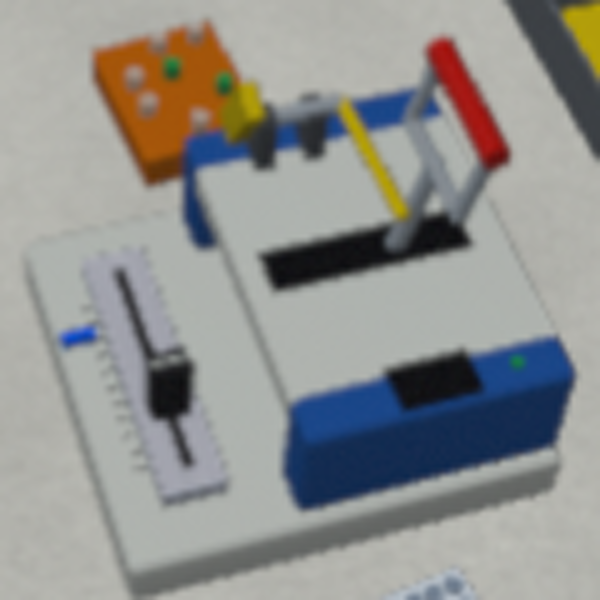

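The crops show the slider's white line at crop (318,440), the marker at (189,503) and the tab running from (95,292) to (180,283). The finger is across the lever and the bar runs from (190,76) to (358,80).

Run:
```python
from h import *
np.set_printoptions(precision=1,suppress=True)
T=lambda u,v:((u+.5)/5.5+234.5,(v+.5)/5.5+134.5); S=lambda u,v:((u+.5)/5+239.5,(v+.5)/5+159.5)
fl,fr=onz("top",T(43,521),40),onz("top",T(470,532),40); print("front corners",fl,fr,np.linalg.norm(fl-fr))
d=fl-fr;yaw=np.arctan2(-d[0],d[1]);print("yaw deg",np.degrees(yaw))
b1,b2=onz("top",T(190,75),240),onz("top",T(359,80),240);d=b1-b2;print("bar",b1,b2,np.linalg.norm(d),np.degrees(np.arctan2(-d[0],d[1])))
x=np.array([np.cos(yaw),np.sin(yaw),0]);y=np.array([-x[1],x[0],0])
o=(fl+fr)/2+125*0*x+135*x;o[2]=0;print("origin",o)
P={"mark":onz("top",T(189,503),48.5),"slider":onz("top",T(318,440),104.5),"slider side":onz("side",S(170,355),104.5),"bar":(b1+b2)/2,"tabtip":onz("top",T(181,284),205),
"markside":onz("side",S(78,336),48.5),"bartri":tri(S(468,100),T(275,77))[0],"tabtri":tri(S(243,92),T(165,285))[0]}
for k,v in P.items():
    print(k,v,"in sealer",(v-o)@x,(v-o)@y,v[2])
for k,(u,v) in {"hinge 155 left end tab":(98,292)}.items(): q=onz("top",T(u,v),160);print(k,q,(q-o)@x,(q-o)@y)
```

```text
front corners [422.7  89.6  40. ] [ 412.5 -157.9   40. ] 247.66580660269776
yaw deg -2.3617371385242447
bar [644.6  -0.5 240. ] [640.7 -87.2 240. ] 86.80313857217178 -2.5577268172336916
origin [552.5 -39.7   0. ]
mark [431.6   4.7  48.5] in sealer -122.64352543834681 39.41744288574947 48.5
slider [463.6 -68.1 104.5] in sealer -87.62429902742234 -31.994959386727633 104.5
slider side [467.8 -64.8 104.5] in sealer -83.58888244211388 -28.547078141148955 104.5
bar [642.7 -43.9 240. ] in sealer 90.24697440878343 -0.4249642006105876 240.0
tabtip [540.7   6.  205. ] in sealer -13.69873822873861 45.198635002835985 205.0
markside [433.4   3.2  48.5] in sealer -120.80517598121745 37.97507968355539 48.5
bartri [644.3 -44.6 239.1] in sealer 91.93877724239346 -1.115687756446974 239.0851242158967
tabtri [537.7  14.4 221.5] in sealer -17.061786639494276 53.41639011238051 221.45626692093475
hinge 155 left end tab [542.2  51.2 160. ] -14.052031722502516 90.43838415734012
```

Emit:
servo_tool(motion=[[85,0,0,0,0,0,-0.098],[85,0,0,0,0,0,-0.098],[85,-44,0,0,0,0,0],[85,-44,0,0,0,0,0],[85,-44,-20,0,0,0,0],[85,-44,-40,0,0,0,0],[85,-30,-40,0,0,0,0],[85,-30,-40,0,0,0,0],[85,-30,-40,0,0,0,0],[85,-30,-40,0,0,0,0]], force=30)

```text
time: 1.1
tool_pos: [422.6, 360.8, 223.9]
tcp_rot: [-179.5, -0.4, 178.8]
ft_force: [0.6, -0.1, 0.6]
finger_gap: 84.9
```

```bash
cat >> h.py <<'E'
YAW=np.radians(-2.4);O=np.array([551.5,-39.8,0]);XS=np.array([np.cos(YAW),np.sin(YAW),0]);YS=np.array([-XS[1],XS[0],0])
def ts(p): p=np.array(p)-O; return np.round([p@XS,p@YS,p[2]],1)
def st():
    s=sense();print("t",s["time"],"sealer xyz",ts(s["tool_pos"]),"rpy",s["tcp_rot"].round(1),"F",s["ft_force"].round(1),"gap",round(s["finger_gap"],1),"q",s["joint_pos"].round(0))
E
python3 -c "from h import *;st()"
```

```text
t 1.1 sealer xyz [-145.6  394.9  223.9] rpy [-179.5   -0.4  178.8] F [ 0.6 -0.1  0.6] gap 84.9 q [ 35.   1.  92.  -0.  87. -53.]
```

Emit:
servo_tool(motion=[[60,-6,-48,0,0,0,0.02],[60,-6,-48,0,0,0,0],[60,-6,-48,0,0,0,0],[60,-6,-48,0,0,0,0],[60,-6,-48,0,0,0,0],[60,-6,-48,0,0,0,0],[60,-6,-48,0,0,0,0],[60,-6,-48,0,0,0,0],[60,-6,-30,0,0,0,0],[60,0,0,0,0,0,0]])

```text
time: 2.1
tool_pos: [458.2, -74.5, 223.6]
tcp_rot: [-179.3, -0.6, 177.2]
ft_force: [-1.1, 0.4, 0.1]
finger_gap: 60.0
```

```bash
python3 -c "from h import *;st()"
```

```text
t 2.1 sealer xyz [-91.8 -38.5 223.6] rpy [-179.3   -0.6  177.2] F [-1.1  0.4  0.1] gap 60.0 q [ -15.  -13.  106.   -1.   88. -102.]
```

Emit:
servo_tool(motion=[[60,-6.8,7,10,-0.012,-0.01,0.007],[60,0,0,40,0,0,0],[60,0,0,40,0,0,0],[60,0,0,30,0,0,0],[60,0,0,20,0,0,0],[60,0,0,14,0,0,0],[60,0,0,0,0,0,0]])

```text
time: 2.8
tool_pos: [465.2, -56.8, 59.0]
tcp_rot: [179.5, 0.0, 176.9]
ft_force: [0.5, -0.6, 0.2]
finger_gap: 59.8
```

Run:
```python
from h import *;st()
a,b=snapshot("top"),snapshot("side")
f=lambda i,r:cv2.resize(i[r[1]:r[3],r[0]:r[2]],(400,400),interpolation=cv2.INTER_CUBIC)
cv2.imwrite("pics/g.png",np.hstack([f(a,(235,160,315,240)),f(b,(230,175,310,255))]))
```

```text
t 2.8 sealer xyz [-85.5 -20.6  59. ] rpy [179.5   0.  176.9] F [ 0.5 -0.6  0.2] gap 59.8 q [ -14.   -4.  116.    1.   68. -101.]
```

View pics/g.png

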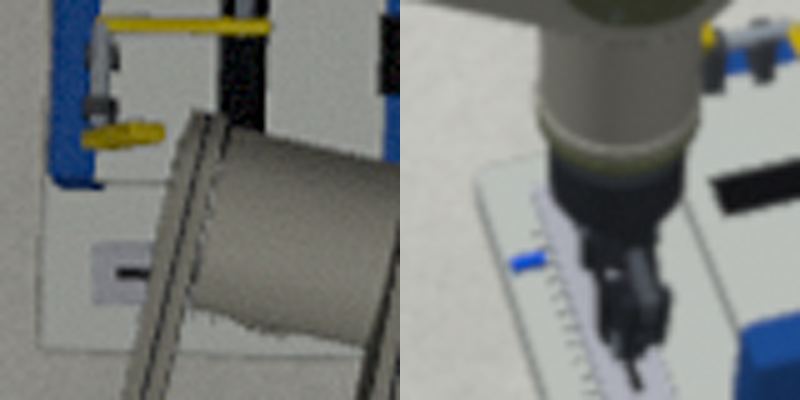

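The fingers straddle the slider, with the tool about 10 mm too far in +y. I'll centre it, raise it a little and close.

Emit:
servo_tool(motion=[[60,0,-10,-6,0.008,0,0.01],[40,0,0,0,0,0,0],[15,0,0,0,0,0,0],[10,0,0,0,0,0,0],[10,0,0,0,0,0,0],[10,0,0,0,0,0,0],[10,0,0,0,0,0,0]], force=20)

```text
time: 3.6
tool_pos: [469.7, -68.3, 72.3]
tcp_rot: [-179.9, 0.7, 176.3]
ft_force: [-0.4, 0.3, -1.2]
finger_gap: 17.9
```

```bash
python3 -c "from h import *;st()"
```

```text
t 3.6 sealer xyz [-80.5 -31.9  72.3] rpy [-179.9    0.7  176.3] F [-0.4  0.3 -1.2] gap 17.9 q [ -14.   -5.  115.    0.   69. -101.]
```

Emit:
servo_tool(motion=[[10,0,12,0,0,0,0.01],[10,0,12,0,0,0,0.01],[10,0,12,0,0,0,0],[10,0,12,0,0,0,0],[10,0,10,0,0,0,0],[10,0,6,0,0,0,0],[10,0,0,0,0,0,0],[10,0,0,0,0,0,0]])

```text
time: 4.4
tool_pos: [472.8, -2.0, 72.3]
tcp_rot: [-179.7, 0.4, 175.4]
ft_force: [-3.2, -1.7, 2.1]
finger_gap: 17.5
```

```bash
python3 -c "from h import *;st()"
```

```text
t 4.4 sealer xyz [-80.2  34.5  72.3] rpy [-179.7    0.4  175.4] F [-3.2 -1.7  2.1] gap 17.5 q [ -6.  -5. 115.  -0.  69. -92.]
```

Emit:
servo_tool(motion=[[10,0,4.5,0,0,0,0],[10,0,0,0,0,0,0],[10,0,0,0,0,0,0]])

```text
time: 4.7
tool_pos: [473.1, 2.6, 72.3]
tcp_rot: [-179.7, 0.4, 175.4]
ft_force: [-4.5, -0.8, 3.1]
finger_gap: 18.0
```

```bash
python3 -c "from h import *;st()"
```

```text
t 4.7 sealer xyz [-80.1  39.1  72.3] rpy [-179.7    0.4  175.4] F [-4.5 -0.8  3.1] gap 18.0 q [ -6.  -5. 115.  -0.  69. -91.]
```

Emit:
servo_tool(motion=[[45,0,0,0,0,0,0],[45,0,0,0,0,0,0],[45,0,0,0,0,0,0],[45,0,0,-30,0,0,0],[45,0,0,-45,0,0,-0.019],[45,0,0,-45,0,0,-0.019],[45,0,0,-45,0,0,0],[45,0,45,-20,0,0,0],[45,0,48,0,0,0,0],[45,0,48,0,0,0,0]])

```text
time: 5.7
tool_pos: [480.9, 141.6, 264.9]
tcp_rot: [-179.8, 0.8, 176.6]
ft_force: [0.7, 0.1, -0.3]
finger_gap: 45.1
```

Emit:
servo_tool(motion=[[20,0,48,0,0,0,0],[0,0,30,0,0,0,0],[0,0,0,0,0,0,0]])

```text
time: 6.0
tool_pos: [486.0, 227.8, 266.3]
tcp_rot: [180.0, 1.0, 176.8]
ft_force: [-0.5, -0.6, 0.2]
finger_gap: 1.8
```

Run:
```python
from h import *;st()
a,b=snapshot("top"),snapshot("side")
print(blobs(a,(240,200,325,240),(100,130,60),(125,255,255)),blobs(a,(240,200,325,240),(0,0,0),(180,255,40)))
f=lambda i,r:cv2.resize(i[r[1]:r[3],r[0]:r[2]],(400,400),interpolation=cv2.INTER_CUBIC)
cv2.imwrite("pics/g2.png",np.hstack([f(a,(240,165,310,235)),f(b,(240,160,320,240))]))
```

```text
t 6.0 sealer xyz [-76.6 264.7 266.3] rpy [180.    1.  176.8] F [-0.5 -0.6  0.2] gap 1.8 q [ 20.  -4.  93.  -0.  90. -67.]
[(10, [268.9, 226.1], [268, 223, 3, 7])] [(19, [265.5, 214.5], [259, 211, 10, 8]), (44, [283.8, 214.8], [271, 211, 34, 7])]
```

View pics/g2.png

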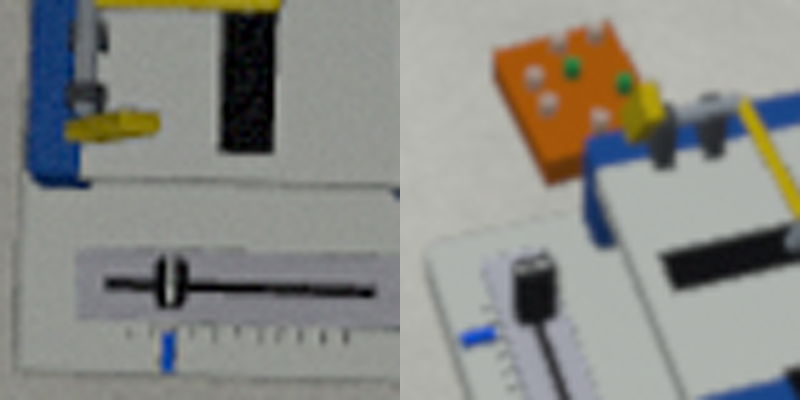

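The white line is at crop (171,281) and the marker at (168,352), so they are nearly level. I'll check the numbers and get the tab geometry.

Run:
```python
from h import *
k=400/70;T=lambda u,v:((u+.5)/k+239.5,(v+.5)/k+164.5);S=lambda u,v:((u-400+.5)/5+239.5,(v+.5)/5+159.5)
print("line",ts(onz("top",T(171,281),104.5)),ts(onz("side",S(534,258),104.5)),"mark",ts(onz("top",T(168,352),48.5)),ts(onz("side",S(478,336),48.5)))
for z in(155,200): print("tab ends top, z",z,ts(onz("top",T(68,130),z)),ts(onz("top",T(160,122),z)))
for uv in((648,82),(628,138),(660,98)):
  c,d=ray("side",uv:=S(*uv)); X=c+d*((551.5-14-c[0])/d[0]); print("side tab at x_s~-14:",ts(X))
print("tip side @x=-20", )
```

```text
line [-85.9  38.3 104.5] [-82.4  44.8 104.5] mark [-122.1   39.3   48.5] [-119.8   38.    48.5]
tab ends top, z 155 [-11.6  93.6 155. ] [ -6.2  45.8 155. ]
tab ends top, z 200 [-16.6  91.5 200. ] [-11.3  45.2 200. ]
side tab at x_s~-14: [-16.1  49.2 234.2]
side tab at x_s~-14: [-17.   72.3 161.9]
side tab at x_s~-14: [-15.3  31.5 239.5]
tip side @x=-20
```

Slider y is 38.3 against the marker's 39.3, so it is set. Next I'll bring the closed fingers to the lever side of the tab.

Emit:
servo_tool(motion=[[0,-8,-45,0,0,0,-0.015],[0,-10,-45,0,0,0,0],[0,-10,-45,0,0,0,0],[0,-10,-45,0,0,0,0],[0,-10,-45,0,0,0,0],[0,-8,-25,0,0,-0.015,0],[0,0,0,0,0,0,0]])

```text
time: 6.8
tool_pos: [529.5, -45.4, 267.2]
tcp_rot: [-179.7, 1.9, 177.2]
ft_force: [-0.2, 0.8, -0.1]
finger_gap: 0.3
```

```bash
python3 -c "from h import *;st()"
```

```text
t 6.8 sealer xyz [-21.7  -6.5 267.2] rpy [-179.7    1.9  177.2] F [-0.2  0.8 -0.1] gap 0.3 q [-10.  -6.  95.  -0.  89. -98.]
```

Emit:
servo_tool(motion=[[0,0,12,10,0,0.033,0],[0,0,0,30,0,0,0],[0,0,0,25,0,0,0],[0,0,0,15,0,0,0],[0,0,0,0,0,0,0]])

```text
time: 7.3
tool_pos: [529.0, -39.0, 186.4]
tcp_rot: [-179.7, 0.1, 176.6]
ft_force: [-0.5, 0.3, 0.3]
finger_gap: -0.3
```

```bash
python3 -c "from h import *;st()"
```

```text
t 7.3 sealer xyz [-22.5  -0.2 186.4] rpy [-1.797e+02  1.000e-01  1.766e+02] F [-0.5  0.3  0.3] gap -0.3 q [-10.  -2. 100.  -0.  82. -96.]
```

Now push along +y.

Emit:
servo_tool(motion=[[0,-3,12,3,0,0,0],[0,0,12,0,0,0,0],[0,0,12,0,0,0,0],[0,0,12,0,0,0,0],[0,0,12,0,0,0,0],[0,0,10,0,0,0,0]])

```text
time: 7.9
tool_pos: [539.1, 35.4, 188.7]
tcp_rot: [-179.6, 0.6, 176.5]
ft_force: [-1.1, -1.7, -0.3]
finger_gap: -0.1
```

```bash
python3 -c "from h import *;st()"
```

```text
t 7.9 sealer xyz [-15.5  74.6 188.7] rpy [-179.6    0.6  176.5] F [-1.1 -1.7 -0.3] gap -0.1 q [ -1.  -1.  98.  -0.  82. -88.]
```

Emit:
servo_tool(motion=[[0,5,6,5,0,0,-0.015],[0,0,6,0,0,0,0],[0,0,5,0,0,0,0],[0,0,0,0,0,0,0]])

```text
time: 8.3
tool_pos: [534.9, 56.1, 183.2]
tcp_rot: [-179.6, 0.6, 177.6]
ft_force: [0.1, -0.3, 1.0]
finger_gap: 0.3
```

Run:
```python
from h import *;st()
b=snapshot("side")
cv2.imwrite("pics/g3.png",cv2.resize(b[120:240,240:360],(600,600),interpolation=cv2.INTER_CUBIC))
```

```text
t 8.3 sealer xyz [-20.6  95.1 183.2] rpy [-179.6    0.6  177.6] F [ 0.1 -0.3  1. ] gap 0.3 q [  1.  -1.  99.  -0.  81. -87.]
```

View pics/g3.png

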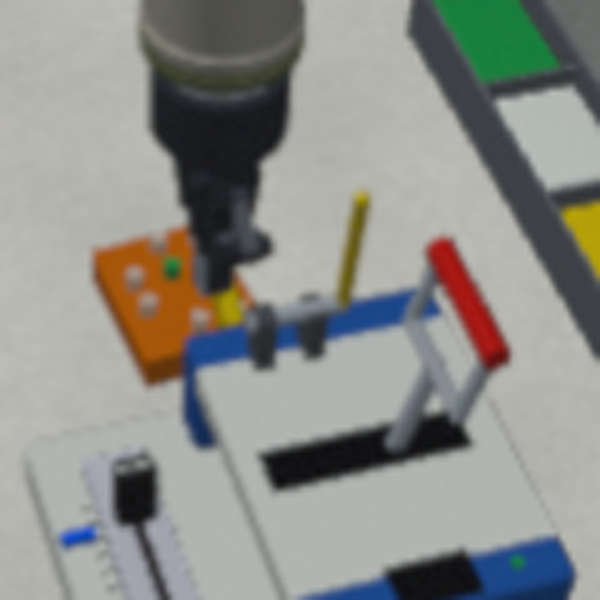

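The catch has flipped, with the yellow finger standing close to upright at crop (355,245). I'll push a bit further towards its stop and watch the force.

Emit:
servo_tool(motion=[[0,0,5,0,0,0,0],[0,0,5,0,0,0,0],[0,0,4,0,0,0,0],[0,0,0,0,0,0,0]])

```text
time: 8.75
tool_pos: [535.7, 64.9, 184.0]
tcp_rot: [-179.1, 0.6, 177.4]
ft_force: [-2.7, -4.4, 3.5]
finger_gap: -0.1
```

Run:
```python
from h import *;st()
b=snapshot("side")
k=200/30
# finger base/tip from yellow blob in side
print(blobs(b,(300,150,325,190),(18,90,60),(36,255,255)))
```

```text
t 8.75 sealer xyz [-20.2 104.  184. ] rpy [-179.1    0.6  177.4] F [-2.7 -4.4  3.5] gap -0.1 q [  2.  -1.  99.  -1.  81. -85.]
[(63, [309.4, 167.3], [308, 156, 4, 25])]
```

The force rose sharply on the last push and the tool moved less than commanded, so the catch is on its stop. I'll lift off and go over towards the lever.

Emit:
servo_tool(motion=[[0,0,-2,-30,0,0,0],[0,0,0,-45,0,0,0],[0,0,-10,-40,0,0,0],[0,0,-45,0,0,0,0],[0,0,-40,0,0,0,0],[60,0,0,0,0,0,0.148],[60,0,0,0,0,0,0.148],[60,0,0,0,0,0,0.148],[60,0,0,0,0,0,0.148],[60,0,0,0,0,0,0.148]])

```text
time: 9.8
tool_pos: [529.2, -31.2, 304.1]
tcp_rot: [-179.8, 0.8, 134.5]
ft_force: [0.4, -0.3, 0.4]
finger_gap: 60.3
```

Emit:
servo_tool(motion=[[60,0,0,0,0,0,0.148],[60,0,0,0,0,0,0.148],[60,0,0,0,0,0,0.148],[60,0,0,0,0,0,0.148],[60,0,0,0,0,0,0.148],[60,0,0,0,0,0,0]])

```text
time: 10.4
tool_pos: [529.1, -29.1, 303.1]
tcp_rot: [179.7, 0.5, 91.4]
ft_force: [-0.7, 0.1, 0.5]
finger_gap: 60.0
```

Run:
```python
from h import *;st()
b=snapshot("side")
cv2.imwrite("pics/g4.png",cv2.resize(b[100:240,240:380],(600,600),interpolation=cv2.INTER_CUBIC))
```

```text
t 10.4 sealer xyz [-22.8   9.8 303.1] rpy [179.7   0.5  91.4] F [-0.7  0.1  0.5] gap 60.0 q [ -8.  -5.  90.  -0.  94. -10.]
```

View pics/g4.png

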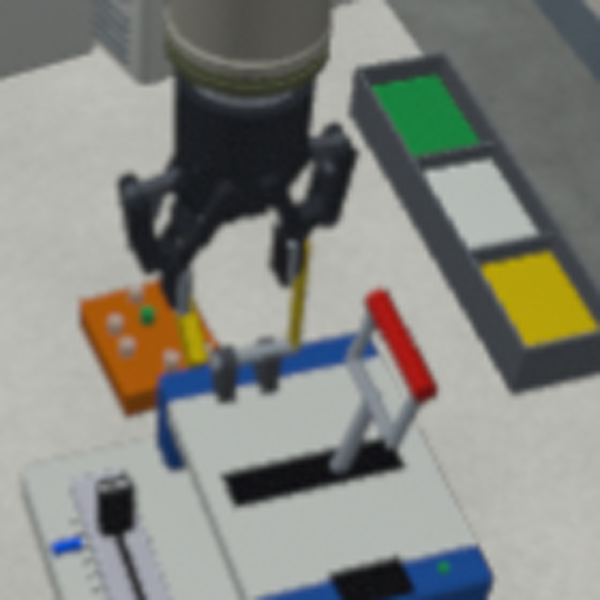

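The catch stays over, with its tab low on the far side at crop (195,345) and its finger upright. The lever is at rest, so I'll go above the bar.

Emit:
servo_tool(motion=[[60,-10,15,0,0,0,0.066],[60,0,35,0,0,0,0],[60,0,35,0,0,0,0],[60,0,25,0,0,0,0],[60,0,0,0,0,0,0]])

```text
time: 10.95
tool_pos: [642.8, -40.9, 303.2]
tcp_rot: [179.7, 0.4, 89.2]
ft_force: [-0.2, 0.7, -0.5]
finger_gap: 59.9
```

```bash
python3 -c "from h import *;st()"
```

```text
t 10.95 sealer xyz [ 91.3   2.8 303.2] rpy [179.7   0.4  89.2] F [-0.2  0.7 -0.5] gap 59.9 q [-8. 13. 72. -0. 95. -7.]
```

Emit:
servo_tool(motion=[[60,-3,0,20,0,0,0.025],[60,0,0,25,0,0,0],[60,0,0,20,0,0,0],[60,0,0,14,0,0,0],[60,0,0,0,0,0,0]])

```text
time: 11.45
tool_pos: [642.6, -43.8, 221.9]
tcp_rot: [179.7, 0.4, 88.7]
ft_force: [0.4, 1.0, -0.6]
finger_gap: 59.8
```

Run:
```python
from h import *;st()
b=snapshot("side")
cv2.imwrite("pics/g5.png",cv2.resize(b[110:210,280:380],(600,600),interpolation=cv2.INTER_CUBIC))
```

```text
t 11.45 sealer xyz [ 9.120e+01 -2.000e-01  2.219e+02] rpy [179.7   0.4  88.7] F [ 0.4  1.  -0.6] gap 59.8 q [-8. 14. 79. -0. 87. -7.]
```

View pics/g5.png

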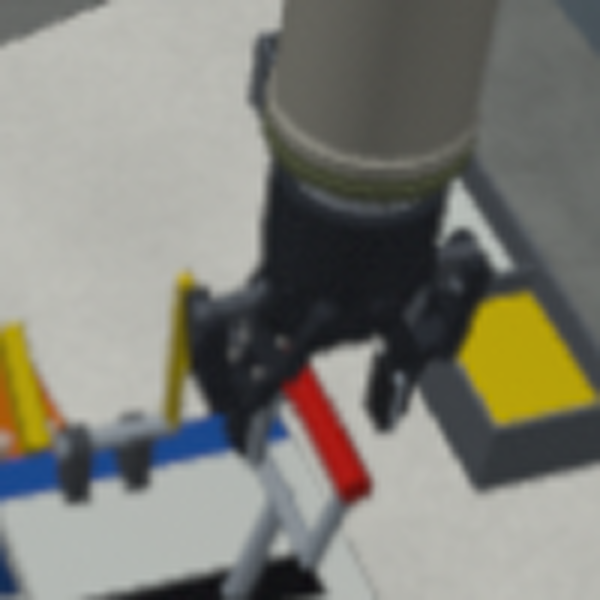

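The fingers straddle the bar. Closing now.

Emit:
servo_tool(motion=[[40,0,0,0,0,0,0.0],[20,0,0,2,0,0,0],[10,0,0,0,0,0,0],[10,0,0,0,0,0,0],[10,0,0,0,0,0,0],[10,0,0,0,0,0,0],[10,0,0,0,0,0,0]], force=35)

```text
time: 12.2
tool_pos: [644.9, -44.0, 225.2]
tcp_rot: [179.3, 0.4, 88.8]
ft_force: [0.9, 1.0, -3.9]
finger_gap: 16.7
```

```bash
python3 -c "from h import *;st()"
```

```text
t 12.2 sealer xyz [ 93.4  -0.3 225.2] rpy [179.3   0.4  88.8] F [ 0.9  1.  -3.9] gap 16.7 q [-8. 14. 79. -0. 87. -7.]
```

The grip sits about 8 mm high on the bar, so I'll reopen, go deeper and close again.

Emit:
servo_tool(motion=[[32,0,0,0,0,0,0],[32,0,0,0,0,0,0],[32,0,-1,9,0.01,0,0],[32,0,0,3,0,0,0],[10,0,0,0,0,0,0],[10,0,0,0,0,0,0],[10,0,0,0,0,0,0],[10,0,0,0,0,0,0],[10,0,0,0,0,0,0]], force=35)

```text
time: 13.1
tool_pos: [645.0, -44.2, 214.1]
tcp_rot: [179.7, 0.4, 88.8]
ft_force: [2.2, 0.8, -0.4]
finger_gap: 17.0
```

```bash
python3 -c "from h import *;st()"
```

```text
t 13.1 sealer xyz [ 93.6  -0.5 214.1] rpy [179.7   0.4  88.8] F [ 2.2  0.8 -0.4] gap 17.0 q [-8. 15. 79. -0. 86. -7.]
```

The grip is good (gap 17, grasp centre about 3 mm below the bar centre). I'll compute rows for the arc, with a gentle tilt so the fingers stay clear of the fork.

```bash
cat > arc.py <<'E'
import numpy as np
def pose(a,off=22):
    f=0.4*np.clip((.1-a)/.85,0,1); b=np.array([60+135*np.sin(a),105+135*np.cos(a)])
    return b+off*np.array([np.sin(f),-np.cos(f)]),f
A=np.linspace(.25,-.75,17);p,f=pose(A[0])
for a in A[1:]:
    q,g=pose(a);d=q-p  # tool y=(cos f, sin f), z=(sin f,-cos f) in (x,z)
    print(f"[10,0,{d@[np.cos(f),np.sin(f)]:.1f},{d@[np.sin(f),-np.cos(f)]:.1f},{f-g:.3f},0,0]", a.round(2),q.round(1),round(g,2));p,f=q,g
E
python3 arc.py
```

```text
[10,0,-8.2,-1.8,0.000,0,0] 0.19 [ 85.2 215.6] 0.0
[10,0,-8.3,-1.3,0.000,0,0] 0.12 [ 76.8 216.9] 0.0
[10,0,-8.0,-0.8,-0.018,0,0] 0.06 [ 68.8 217.7] 0.02
[10,0,-7.8,-0.4,-0.029,0,0] 0.0 [ 61. 218.] 0.05
[10,0,-7.8,-0.1,-0.029,0,0] -0.06 [ 53.2 217.8] 0.08
[10,0,-7.8,0.1,-0.029,0,0] -0.12 [ 45.5 217.1] 0.11
[10,0,-7.8,0.4,-0.029,0,0] -0.19 [ 37.8 215.8] 0.14
[10,0,-7.8,0.7,-0.029,0,0] -0.25 [ 30.2 214.1] 0.16
[10,0,-7.7,1.0,-0.029,0,0] -0.31 [ 22.7 211.9] 0.19
[10,0,-7.7,1.2,-0.029,0,0] -0.38 [ 15.4 209.2] 0.22
[10,0,-7.6,1.5,-0.029,0,0] -0.44 [  8.3 206. ] 0.25
[10,0,-7.6,1.8,-0.029,0,0] -0.5 [  1.4 202.3] 0.28
[10,0,-7.5,2.1,-0.029,0,0] -0.56 [ -5.2 198.3] 0.31
[10,0,-7.5,2.3,-0.029,0,0] -0.62 [-11.6 193.7] 0.34
[10,0,-7.4,2.6,-0.029,0,0] -0.69 [-17.7 188.8] 0.37
[10,0,-7.3,2.9,-0.029,0,0] -0.75 [-23.5 183.5] 0.4
```

Emit:
servo_tool(motion=[[10,0,-8.2,-1.8,0,0,0],[10,0,-8.3,-1.3,0,0,0],[10,0,-8,-0.8,-0.018,0,0],[10,0,-7.8,-0.4,-0.029,0,0],[10,0,-7.8,-0.1,-0.029,0,0],[10,0,-7.8,0.1,-0.029,0,0]])

```text
time: 13.7
tool_pos: [601.9, -42.1, 219.4]
tcp_rot: [172.6, 0.3, 88.8]
ft_force: [4.6, 1.1, 0.6]
finger_gap: 17.0
```

```bash
python3 -c "from h import *;st()"
```

```text
t 13.7 sealer xyz [ 5.050e+01 -2.000e-01  2.194e+02] rpy [172.6   0.3  88.8] F [4.6 1.1 0.6] gap 17.0 q [-9.  1. 93.  1. 78. -8.]
```

Emit:
servo_tool(motion=[[10,0,-7.8,1,-0.029,0,0],[10,0,-7.8,1,-0.029,0,0],[10,0,-7.8,1.2,-0.029,0,0],[10,0,-7.7,1.5,-0.029,0,0],[10,0,-7.7,1.8,-0.029,0,0]])

```text
time: 14.2
tool_pos: [570.7, -40.6, 212.9]
tcp_rot: [162.7, 0.3, 88.8]
ft_force: [6.7, 1.3, 0.9]
finger_gap: 17.0
```

```bash
python3 -c "from h import *;st()"
```

```text
t 14.2 sealer xyz [ 19.2   0.  212.9] rpy [162.7   0.3  88.8] F [6.7 1.3 0.9] gap 17.0 q [-11. -13. 109.   3.  67. -10.]
```

Emit:
servo_tool(motion=[[10,0,-6.5,2,-0.015,0,0],[10,0,-6.5,2,-0.015,0,0],[10,0,-6.5,1.5,-0.015,0,0],[10,0,-6.5,1.5,-0.015,0,0],[10,0,-6.5,1.8,-0.015,0,0],[10,0,-6.5,2,-0.015,0,0]])

```text
time: 14.8
tool_pos: [545.6, -39.4, 200.7]
tcp_rot: [155.6, 0.3, 88.8]
ft_force: [8.2, 1.0, 1.2]
finger_gap: 17.1
```

```bash
cat >> h.py <<'E'
def lev():
    s=sense();R=cv2.Rodrigues
    from scipy.spatial.transform import Rotation as Q
    z=Q.from_euler("xyz",s["tcp_rot"],degrees=True).as_matrix()[:,2]
    b=ts(s["tool_pos"]-22*z);print("bar",b,"lever",.25+np.arctan2(60-b[0],b[2]-105),"rad",np.hypot(b[0]-60,b[2]-105))
E
python3 -c "from h import *;st();lev()"
```

```text
t 14.8 sealer xyz [-5.900e+00  2.000e-01  2.007e+02] rpy [155.6   0.3  88.8] F [8.2 1.  1.2] gap 17.1 q [-12. -24. 120.   5.  60. -13.]
bar [-1.500e+01  1.000e-01  2.208e+02] lever 0.8247343834128867 rad 137.96608278848828
```

Emit:
servo_tool(motion=[[10,0,-6.5,2,0,0,0],[10,0,-6.5,2,0,0,0],[10,0,-6.5,2,0,0,0],[10,0,-5,2,0,0,0],[10,0,0,0,0,0,0]])

```text
time: 15.3
tool_pos: [533.1, -38.7, 192.7]
tcp_rot: [154.1, 0.3, 88.8]
ft_force: [13.9, -0.0, -9.9]
finger_gap: 16.4
```

```bash
python3 -c "from h import *;st();lev()"
```

```text
t 15.3 sealer xyz [-18.5   0.3 192.7] rpy [154.1   0.3  88.8] F [13.9 -0.  -9.9] gap 16.4 q [-13. -28. 124.   6.  58. -14.]
bar [-2.810e+01  2.000e-01  2.125e+02] lever 0.9365394732683965 rad 138.98870457702668
```

Emit:
servo_tool(motion=[[10,0,-3,3,0,0,0],[10,0,-3,3,0,0,0],[10,0,-2,1,0,0,0],[10,0,0,0,0,0,0]])

```text
time: 15.7
tool_pos: [533.2, -38.7, 192.7]
tcp_rot: [153.2, 0.4, 88.8]
ft_force: [14.1, -1.6, -12.3]
finger_gap: 16.6
```

Run:
```python
from h import *
st();lev();b=snapshot("side")
cv2.imwrite("pics/g6.png",cv2.resize(b[130:240,240:350],(600,600),interpolation=cv2.INTER_CUBIC))
```

```text
t 15.7 sealer xyz [-18.3   0.3 192.7] rpy [153.2   0.4  88.8] F [ 14.1  -1.6 -12.3] gap 16.6 q [-13. -28. 125.   6.  57. -14.]
bar [-2.820e+01  2.000e-01  2.124e+02] lever 0.9375521091311556 rad 138.97481786280565
```

View pics/g6.png

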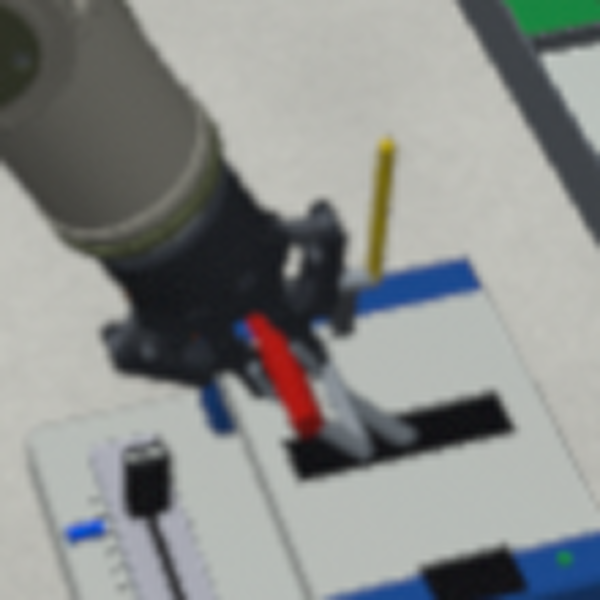

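The bar is pulled well forward, from about crop (258,318) to (312,430), and the catch and slider look as I left them. I'll get the lever angle from this view, checked against the same reading at rest.

Run:
```python
from h import *
def at(uv,y=0):
    c,d=ray("side",uv);n=YS;P=O+y*YS;return ts(c+d*((P-c)@n)/(d@n))
S0=lambda u,v:((u+.5)/5+239.5,(v+.5)/5+159.5);k=600/110;S1=lambda u,v:((u+.5)/k+239.5,(v+.5)/k+129.5)
print("rest",at(S0(468,100)),at(S0(440,45),44),at(S0(497,155),-44))
print("now",at(S1(285,374)),at(S1(258,318),44),at(S1(312,430),-44))
for a in(.25,-.55,-.65,-.75): 
    for y in(0,-44):
        X=O+(58.5+135*np.sin(a))*XS+y*YS+[0,0,105+135*np.cos(a)]; u=proj("side",X); print(a,y,((u-[239.5,129.5])*k-.5).round(0))
s=sense();print(s["joint_efforts"].round(1))
```

```text
rest [ 95.    0.  237.7] [ 96.2  44.  236.7] [ 93.2 -44.  241.1]
now [-22.9   0.  197.4] [-22.5  44.  191.8] [-24.3 -44.  205.8]
0.25 0 [504. 276.]
0.25 -44 [538. 340.]
-0.55 0 [308. 340.]
-0.55 -44 [338. 406.]
-0.65 0 [286. 355.]
-0.65 -44 [315. 421.]
-0.75 0 [266. 370.]
-0.75 -44 [294. 437.]
[  0.  -30.  -52.8   0.1  -1.2  -0.3]
```

Both estimates put the lever near 0.94 rad, past 0.88 but perhaps short of the stop. The small steps get absorbed, so I'll use larger ones along the tangent.

Emit:
servo_tool(motion=[[10,0,-9,4,0,0,0],[10,0,-9,4,0,0,0]])

```text
time: 15.95
tool_pos: [528.1, -38.7, 187.8]
tcp_rot: [152.0, 0.4, 88.8]
ft_force: [31.8, 6.0, 14.6]
finger_gap: 17.0
```

```bash
python3 -c "from h import *;st();lev()"
```

```text
t 15.95 sealer xyz [-2.340e+01  1.000e-01  1.878e+02] rpy [152.    0.4  88.8] F [31.8  6.  14.6] gap 17.0 q [-13. -31. 127.   6.  56. -15.]
bar [-33.7   0.  207.2] lever 0.992035877283077 rad 138.6525513649136
```

The lever is now at the stop (estimate 0.99, reaction along the tangent). I'll ease to a moderate hold.

Emit:
servo_tool(motion=[[10,0,-5,2,0,0,0],[10,0,-5,2,0,0,0],[10,0,-4,2,0,0,0],[10,0,-4,2,0,0,0],[10,0,-4,2,0,0,0]])

```text
time: 16.45
tool_pos: [529.3, -38.7, 188.2]
tcp_rot: [149.3, 0.5, 88.7]
ft_force: [10.0, 2.3, 6.9]
finger_gap: 16.6
```

Run:
```python
from h import *
st();lev();a,b=snapshot("top"),snapshot("side")
f=lambda i,r:cv2.resize(i[r[1]:r[3],r[0]:r[2]],(400,400),interpolation=cv2.INTER_CUBIC)
cv2.imwrite("pics/g7.png",np.hstack([f(a,(235,150,315,230)),f(b,(240,140,340,240))]))
st();lev()
```

```text
t 16.45 sealer xyz [-22.3   0.2 188.2] rpy [149.3   0.5  88.7] F [10.   2.3  6.9] gap 16.6 q [-14. -33. 130.   7.  53. -15.]
bar [-3.350e+01  1.000e-01  2.071e+02] lever 0.9914591817865228 rad 138.44370697146186
t 16.55 sealer xyz [-22.3   0.2 188.2] rpy [149.3   0.5  88.7] F [13.2  2.2  3.9] gap 16.4 q [-14. -33. 130.   7.  53. -15.]
bar [-3.350e+01  1.000e-01  2.071e+02] lever 0.9914591817865228 rad 138.44370697146186
```

View pics/g7.png

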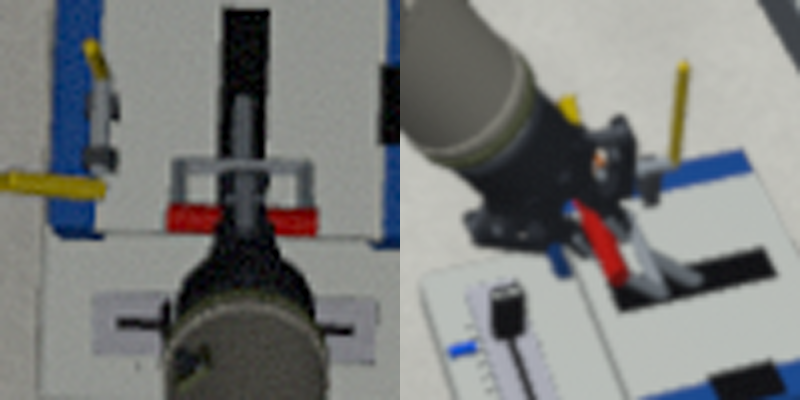

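The last pictures show the bar fully forward at (243,220), between the fingers. The tab lies flat outwards at (50,187), and in the side view the slider is still beside the blue marker. The hold is steady, so I'm handing in.

```bash
python3 -c "
from h import *
hand_in();st();lev()"
```

```text
the job is handed in; nothing more can be done
the job is handed in; nothing more can be done
```

I did the three steps in order and handed in with the gripper still holding the lever at its end stop. The hand-in reports no verdict, and I got no reading after it.

- **Slider:** I gripped it and moved it about 71 mm. In the top view its line was at y = 38.3 mm and the marker at 39.3 mm, within the 5 mm limit. The side view put the line at about 44.8 mm and the marker at 38.0 mm. I put that down to a rough pick of the line, since the gripper itself had stood at 39.1 mm. The last side picture still shows the slider beside the marker.
- **Catch:** I pushed it over with the closed fingers until the force rose and it stopped moving. The last pictures show its tab flat outwards and its finger upright.
- **Lever:** I gripped the bar and followed its arc. It first stalled at about 0.94 rad, and larger steps took it to the stop. Just before handing in, the arm pose put it at about 0.99 rad, steady, with 10–14 N at the wrist and the fingers closed on the bar at 16.4 mm. The bar came out about 138 mm from its hinge instead of 135 mm, which fits a small calibration or grip offset.

I saw no sign that the marker or anything else on the bench had been touched, but I did not measure the other objects again at the end. The clock stood at about 16.6 s.

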